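# Put the pad tin away past the box's dust flap

## Robot

A 6-joint arm with a two-finger parallel gripper is mounted at the origin on the work surface. World frame = base frame: x ahead of the robot, y to its left, z up, the work surface at z = 0. Lengths are in m, angles in rad, forces in N, time in s.
With the tool pointing down it reaches from about 0.35 to 0.875 m from the base axis. Payload 4.2 kg.
Tool frame: the origin (TCP) lies midway between the tips of the shut fingers; the grasp point (between the pads) lies robot.pinch_z behind it (robot.pinch_z is the distance from the TCP to the grasp point, in m); z points along the fingers, y is the direction in which the jaws open and shut (so a half turn about z gives the same grasp; the last joint's range is limited). The gripper opens to 85 mm and grips with 20 to 120 N. Pads are 22 mm wide; open, the fingers measure 114 mm over their backs; the gripper's body (76 mm by 85 mm) begins 54 mm behind the grasp point. The pads swing forward as they close: fully open they stand 13 mm farther back than shut.
Start: joints at [-0.841, 0.385, 0.008, 0, -1.194, -0.259], TCP at [0.284, -0.557, 0.201] pointing down, gripper open.
Joint ranges: [-3.14, 3.14], [-1.21, 2.06], [-1.07, 1.41], [-3.16, 2.05], [-2.99, -0.16], [-3.1, 3.1]. Speed limits (rad/s): [2.79, 2.79, 3.14, 3.14, 3.14, 3.14].

## Interface

Orientations are given as a unit quaternion [w, x, y, z].
In Python, from plant import robot, optics, job gives the robot as it stands.
- The arm moves only by the tool drive_tool, never from a script. Its argument "increments" is a list of rows, each a list of 3 entries, a list of its own where there are three numbers: the opening, from 0 (shut) to 1 (fully open), then the shift along the tool's x, y, z in m, then the turn, a rotation vector about the tool's x, y, z in degrees. A call has 1 to 5 rows; each row is the pose to reach, as a shift and turn from the pose commanded when the call began, along the tool's axes at that moment; what a row does not reach only later rows make up. A row lasts 1/10 s, in which the tool goes at most 50 mm and 8.59 degrees, less where a joint would pass 70% of its speed; a pose out of reach is approached as far as the arm can. A call with a gripper value outside its range is refused whole. The fingers move at their own pace and stop on an object; "grip_force" is the grip in N (left out, the last holds). Time passes only in rows, so rows that repeat a pose let the fingers close. It gives the time, the measured TCP pose, the force and the opening at its end, in the units of the state.
- robot.observe(): the state, without advancing time (a new reading comes with each control period).
- optics.capture(name): name is "scene" or "top"; returns a dict with "color" (384x512x3 uint8, blue, green, red), "fovy" (degrees; the focal length in pixels is half the picture's height over the tangent of half this angle, whatever the lens; pixels are square), "cx", "cy" (the principal point, pixels), "k1" (the pictures are not rectified: a ray, as slopes to the right and down, at radius r is drawn at 1 + k1 r^2 times it, then the intrinsics apply), "world_from_camera" (4x4, takes a point from camera to world coordinates). Camera axes: x right, y up, looking along -z (the intrinsics and any distortion apply to the point x, -y, -z); pixel columns grow to the right and rows downward; lengths in m; the calibration is good to about 2 mm. A picture is of the moment at which its call begins. There is no depth.
- job.close_job(): hands the job in, once; it reports no verdict.
The state is a dict: "clock": time; "q": joint angles; "qvel": joint speeds; "tau": joint torques, N m; "ee_pos": TCP position; "eef_rot": TCP orientation; "ft_force": force on the tool from outside, world axes, zero at the start; "moment": the same for the moment, N m; "finger_gap": opening from 0.0 (shut) to 1.0 (fully open).
Only numpy, scipy, OpenCV 4.12 (cv2) and the standard library are available. Lean on these libraries where they do the work, as an engineer would, in place of code of your own. Each camera call takes 0.05 s, during which the arm holds its last target. There are 200 camera calls.

## Task

Put the small round metal tin of brush pads away: with one finger gently push the self-closing flap of the wooden box open and keep it open, and with the other finger push the tin along the ledge, through the doorway and over the sill, so that it drops into the well behind and the flap can swing shut again. Only push the tin, never lift it or carry it; do not let the flap touch the tin, and leave the other things on the table where they are.

Things in the scene. Friction and masses are not known exactly. Their poses are not given: they have to be found in the camera images.
- box: Wooden box fixed on the table, 310 mm long (x), 140 wide (y). Origin: on the table under the middle of the shut flap. Its x points from the ledge through the doorway into the box, y left, z up. Side walls 10 mm thick, inner faces at y = +-60 mm, run all along, up to z = 92 mm. Open above but for a cover over x = 127 to 170 mm (z 92 to 100). The brass latch on its front end is ornament.
- flap (a joint): Flap angle in rad: 0 shut, growing as its free edge swings into the box (box +x, the only way it opens), stop at 1.45. Upright wooden panel 5 mm thick; shut, it lies across the doorway in the plane x = 0 of the box. Lower edge 64 mm, top edge 91 mm above the table, nothing over it. A spring shuts it: 0.024 Nm when shut, plus 0.06 Nm per rad (1 to 2 N at a finger).
- flap_edge (a point): Middle of the flap's free upright edge, 112 mm from the hinge axis and 77.5 mm above the table; shut, at y = -54 mm of the box.
- sill (a point): Middle of the sharp sill: box x = 0, y = 0, 62 mm above the table. The flat ledge, 62 mm high, runs from here to box x = -140 mm, where it is open at the front. Behind the sill is the open well.
- flap_hinge (a point): The flap's upright hinge axis, at x = 0, y = +58 mm of the box (left side seen from the ledge), at mid height of the flap, 77.5 mm above the table.
- well (a point): Middle of the well's cork floor, 10 mm above the table, at box x = 80 mm. The well reaches from box x = 0 to 160 mm, y = -60 to 60 mm.
- tin: The tin: a plain round flat metal tin, 40 mm across, 20 mm high, about 70 g, closed, lying flat on the ledge in front of the flap (centre 54 to 76 mm before the flap). Origin: centre of its underside.
- tin_center (a point): Centre of the tin, 10 mm above its underside.
- spindle_cap: Bystander: squat white ceramic cap, 42 mm across, 36 mm high, on the table beside the box. Origin: centre of its underside.
- roller: Bystander: black rubber roller 80 mm long, 34 mm across, between two steel end plates 40 mm high, on the table beside the box, its length along its own y. Origin: centre of its underside.
- brush: Bystander: dark wooden brush block 50 x 90 x 30 mm on the table beside the box. Origin: centre of its underside.
- cleaner: Bystander: amber bottle 52 mm across, 130 mm high, standing on the table. Origin: centre of its underside.
- dish: Bystander: small white bowl 90 mm across, 35 mm high, on the table. Origin: centre of its underside.
- adapter: Bystander: brass ring 38 mm across, 12 mm high, on the table beside the box. Origin: centre of its underside.
- weight: Bystander: dark steel record weight, cylinder 72 mm across, 45 mm high, on the table. Origin: centre of its underside.

How it is judged:
On the way, in this order (a step that is already met when the one before it is completed fails the run):
1. a finger holds the flap open (over 0.45 rad) while the tin is still on the ledge (value of joint flap above 0.45 rad and contact force between the fingers and flap above 0.05 N and x of tin_center in the frame of box below -0.008 m and z of tin_center in the frame of box above 0.06 m), for 0.1 s.
2. the tin goes over the sill while a finger still holds the flap open (value of joint flap above 0.45 rad and contact force between the fingers and flap above 0.05 N and x of tin_center in the frame of box above 0.002 m), for 0.04 s.
At the end, for the whole second after the job is handed in: The tin rests in the well (its centre behind the sill, between the walls and less than 45 mm above the table), and the flap has swung shut (under 0.1 rad) (x of tin_center in the frame of box between 0.005 and 0.16 m and y of tin_center in the frame of box between -0.06 and 0.06 m and z of tin_center in the frame of box below 0.045 m and value of joint flap below 0.1 rad and linear speed of tin below 0.02 m/s); the robot touches nothing.
It fails at once if the tin is lifted (more than 15 mm above its place on the ledge) (z of tin_center in the frame of box above 0.087 m).
It fails at once if the flap touches the tin (contact force between tin and flap above 0.3 N).
It fails at once if the flap is opened with brute force (over 20 N) (contact force between the fingers and flap above 20 N).
It fails at once if something else on the table is moved by more than 25 mm (distance of any of spindle_cap, roller, brush, cleaner, dish, adapter, weight from where it was at the start of the episode above 0.025 m).
It also fails if it takes over 35 s, if anything falls off the work surface, if the arm or the gripper's body presses on something with over 40 N, if the wrist force passes 120 N, or if a joint passes its speed limit or range.

## Working session

There is one attempt and no reset: what is moved stays moved. The work goes in short steps, Python scripts to look and compute and a tool call to move; the robot and the scene stay as the last step left them, time stands still between calls to the robot, and variables do not carry over. Pictures are saved under pics/ and viewed, about 8 in all and at most 12, crops included, and the job is handed in when it is done.

Besides the shell and the picture viewer there is one more tool, called after "Call:" as a command line: name --argument value ..., lists and objects as JSON in quotes. drive_tool: Moves the arm, as the interface text tells. Its arguments: {"type":"object","properties":{"increments":{"type":"array"},"grip_force":{"type":"number"}},"required":["increments"]}

```bash
ls; mkdir -p pics
cat > h.py <<'E'
import numpy as np, cv2
from plant import robot, optics, job
def K(c):
    h=c["color"].shape[0]; f=h/2/np.tan(np.radians(c["fovy"])/2); return f
def ray(c,u,v):
    f=K(c); d=np.array([(u-c["cx"])/f,(v-c["cy"])/f]); s=d.copy()
    for _ in range(20): s=d/(1+c["k1"]*(s@s))
    T=np.array(c["world_from_camera"]); return T[:3,3],T[:3,:3]@np.array([s[0],-s[1],-1])
def onz(c,u,v,z):
    o,d=ray(c,u,v); return o+d*(z-o[2])/d[2]
def proj(c,p):
    T=np.array(c["world_from_camera"]); q=T[:3,:3].T@(np.asarray(p)-T[:3,3]); s=np.array([q[0],-q[1]])/-q[2]
    s=s*(1+c["k1"]*(s@s)); return s*K(c)+[c["cx"],c["cy"]]
E
python3 - <<'E'
from h import *
import pickle
for n in("scene","top"):
    c=optics.capture(n); pickle.dump(c,open(n+"0.pkl","wb"))
    cv2.imwrite(f"pics/{n}0.png",cv2.resize(c["color"],(800,600),interpolation=cv2.INTER_CUBIC))
    print(n,c["fovy"],c["cx"],c["cy"],c["k1"],np.round(c["world_from_camera"],3).tolist())
s=robot.observe();print(s, robot.pinch_z)
E
```

```text
pics
scene 49.85098336189576 253.48567199323367 188.20344724472585 -0.12648862326425678 [[-0.691, -0.452, 0.565, 1.224], [0.723, -0.439, 0.534, 0.614], [0.007, 0.777, 0.63, 0.841], [0.0, 0.0, 0.0, 1.0]]
top 57.125197134321816 261.2564861434632 187.8908032872832 -0.03620471268321721 [[-0.019, 0.986, -0.168, 0.383], [-0.999, -0.014, 0.035, -0.024], [0.032, 0.168, 0.985, 0.956], [0.0, 0.0, 0.0, 1.0]]
{'clock': 0.1, 'q': array([-8.41389100e-01,  3.85488027e-01,  6.77642634e-03, -4.34311693e-04,
       -1.19401714e+00, -2.58611531e-01]), 'qvel': array([ 0.00047273, -0.00083292,  0.00358995,  0.00110933,  0.00162724,
       -0.00081298]), 'tau': array([ 3.80266374e-05, -3.93320096e+01,  1.88929045e+01,  4.19792712e+00,
       -2.61095563e-03, -7.78481876e-06]), 'ee_pos': array([ 0.28325375, -0.55647892,  0.20033154]), 'eef_rot': array([-2.80423005e-04, -2.33151881e-01,  9.72439832e-01,  9.46392852e-04]), 'ft_force': array([0.36391751, 0.49726595, 0.26821599]), 'moment': array([-0.00097669, -0.01737405, -0.02851893]), 'finger_gap': 0.9956041815216772} 0.0187
```

View pics/top0.png

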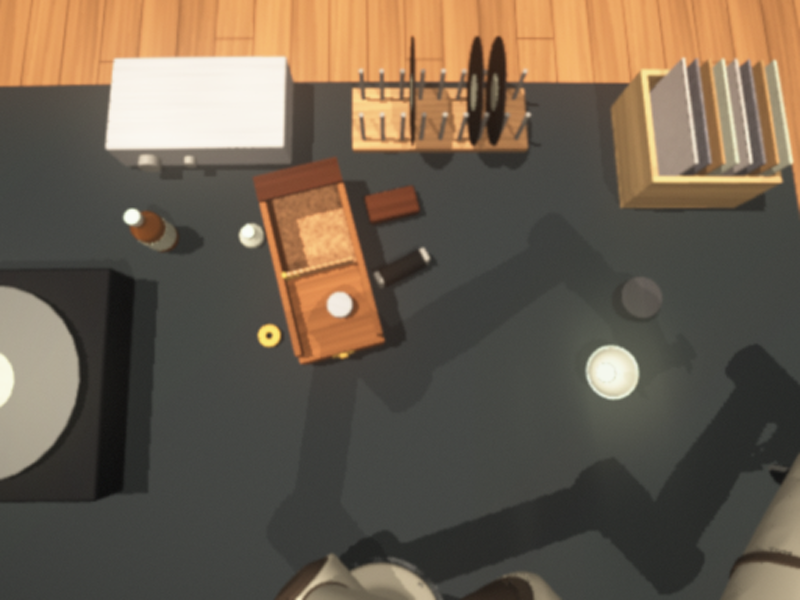

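View pics/scene0.png

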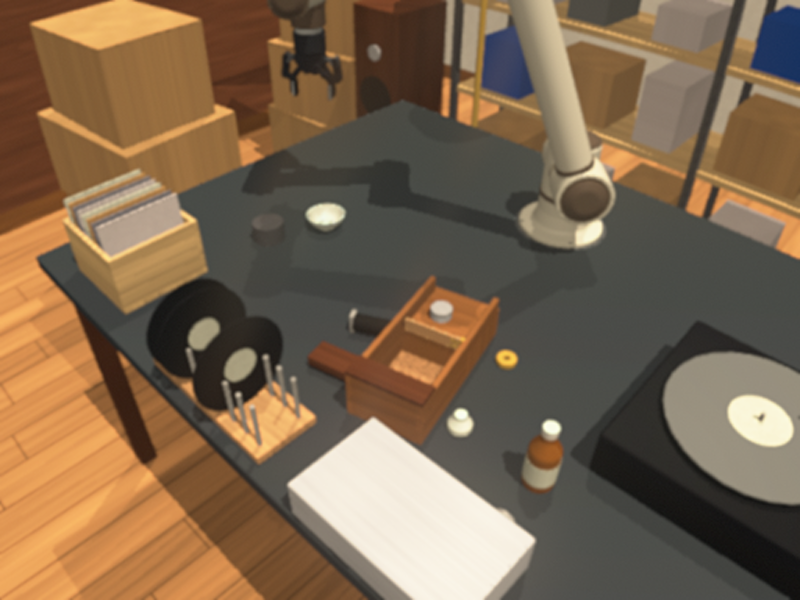

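The top view shows the box with its front (ledge) end at about (300,362)-(384,342), the flap across (283,275)-(355,260) and the tin at (340,304). The scene view agrees. I'll enlarge the box area to read the corners.

Run:
```python
from h import *
import pickle
a=pickle.load(open("top0.pkl","rb"))["color"][95:240,155:285]
b=pickle.load(open("scene0.pkl","rb"))["color"][170:290,190:330]
A=cv2.resize(a,None,fx=4,fy=4,interpolation=cv2.INTER_CUBIC)
cv2.imwrite("pics/t1.png",A); cv2.imwrite("pics/s1.png",cv2.resize(b,None,fx=5,fy=5,interpolation=cv2.INTER_CUBIC))
c=pickle.load(open("top0.pkl","rb"));im=c["color"].astype(int)
sat=im.max(2)-im.min(2); m=((sat<40)&(im.min(2)>110)).astype(np.uint8)
n,l,st,ce=cv2.connectedComponentsWithStats(m[150:230,190:250].copy())
print(st,ce+[190,150])
```

```text
[[   0    0   60   80 4597]
 [  51   25    4    6   14]
 [  20   38   16   15  189]] [[219.52033935 189.31781597]
 [242.5        177.78571429]
 [217.3015873  194.7989418 ]]
```

View pics/t1.png

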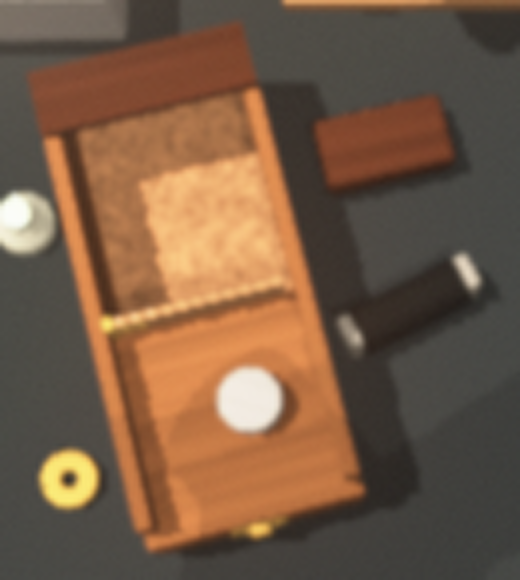

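View pics/s1.png

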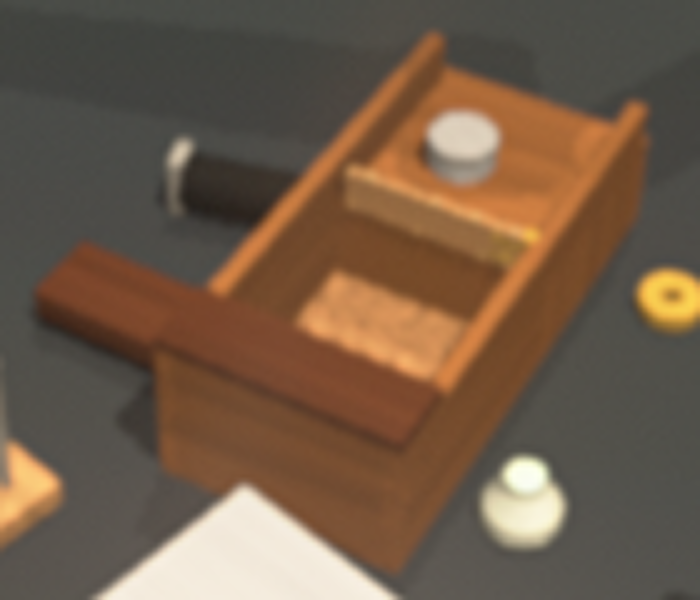

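```bash
cat > fit.py <<'E'
from h import *
import pickle
from scipy.optimize import least_squares
t=pickle.load(open("top0.pkl","rb"));s=pickle.load(open("scene0.pkl","rb"))
T=lambda u,v:((u+.5)/4-.5+155,(v+.5)/4-.5+95)
S=lambda u,v:((u+.5)/5-.5+190,(v+.5)/5-.5+170)
obs=[(t,T(43,138),(.127,.07,.1)),(t,T(258,85),(.127,-.07,.1)),(t,T(30,72),(.17,.07,.1)),(t,T(240,22),(.17,-.07,.1)),
(t,T(107,324),(0,.058,.091)),(t,T(290,283),(0,-.054,.091)),
(s,S(443,385),(.127,.07,.1)),(s,S(160,345),(.17,-.07,.1)),(s,S(400,445),(.17,.07,.1)),(s,S(347,170),(0,-.054,.091)),(s,S(533,235),(0,.058,.091)),(s,S(213,290),(.127,-.07,.1))]
def w(p,b):
    c,n=np.cos(p[2]),np.sin(p[2]);return np.array([p[0]+c*b[0]-n*b[1],p[1]+n*b[0]+c*b[1],b[2]])
r=lambda p:np.concatenate([proj(c,w(p,b))-o for c,o,b in obs])
R=least_squares(r,[.5,.1,.2],loss="soft_l1")
if __name__=="__main__":
    print(R.x,np.degrees(R.x[2]));print(np.round(R.fun.reshape(-1,2) if 0 else r(R.x).reshape(-1,2),1))
    P=R.x;c,n=np.cos(P[2]),np.sin(P[2])
    def tob(q): d=np.asarray(q)[:2]-P[:2]; return np.array([c*d[0]+n*d[1],-n*d[0]+c*d[1]])
    for cc,uv in((t,T(250,399)),(s,S(463,130))):
        q=onz(cc,*uv,.082);print("tin",q,tob(q))
    for nm,uv,z in(("cap",T(22,220),.03),("ring",T(70,479),.012),("roller1",T(350,335),.04),("roller2",T(467,272),.04),("brush",T(385,142),.03)):
        q=onz(t,*uv,z);print(nm,q[:2],tob(q))
E
python3 fit.py
```

```text
[0.57608437 0.08739236 0.24605213] 14.097748691267775
[[-0.5 -0. ]
 [-0.3 -0.1]
 [-0.9  0.9]
 [ 0.2  0.3]
 [ 0.2  0.7]
 [-1.9 -0.3]
 [-0.   0.4]
 [-1.5 -1.3]
 [ 0.3  0. ]
 [-0.2 -0.3]
 [-0.6  0.5]
 [-2.9 -0.8]]
tin [0.5166453  0.05596467 0.082     ] [-0.06530393 -0.01600316]
tin [0.51079778 0.05326099 0.082     ] [-0.07163388 -0.01720108]
cap [0.64893682 0.21453624] [0.10162756 0.10556933]
ring [0.4751344  0.18208233] [-0.07484523  0.11642714]
roller1 [ 0.5649168  -0.00601561] [-0.03358325 -0.08787452]
roller2 [ 0.60678098 -0.0844771 ] [-0.01209136 -0.17417001]
brush [ 0.70140904 -0.03109898] [ 0.09268833 -0.14544877]
```

```bash
cat > go.py <<'E'
from h import *
from scipy.spatial.transform import Rotation as Ro
P=np.array([.5761,.0874,.24605])
def w(b): c,n=np.cos(P[2]),np.sin(P[2]);return np.array([P[0]+c*b[0]-n*b[1],P[1]+n*b[0]+c*b[1],b[2]])
def tgt(phi): # tool down, tool y towards box -x, d at phi deg in box
    a=P[2]+np.radians(phi)+np.pi; y=np.array([np.cos(a),np.sin(a),0]); z=np.array([0,0,-1.]); return Ro.from_matrix(np.c_[np.cross(y,z),y,z])
def cur():
    s=robot.observe(); q=s["eef_rot"]; return s,Ro.from_quat([q[1],q[2],q[3],q[0]])
def tell(p,phi):
    s,R=cur(); print("t",round(s["clock"],2),"tcp",s["ee_pos"].round(4),"F",s["ft_force"].round(2),"gap",round(s["finger_gap"],3),"q",s["q"].round(2))
    print("shift mm",(R.inv().apply(p-s["ee_pos"])*1000).round(1),"turn deg",np.degrees((R.inv()*tgt(phi)).as_rotvec()).round(2))
E
python3 - <<'E'
from go import *
d=np.array([np.cos(np.radians(8)),np.sin(np.radians(8))])
b=np.array([-.066,-.016])+.0045*d; print(b,w([*b,.15])); tell(w([*b,.15]),8)
E
```

```text
[-0.06154379 -0.01537372] [0.52015443 0.05749878 0.15      ]
t 0.1 tcp [ 0.2833 -0.5565  0.2003] F [0.36 0.5  0.27] gap 0.996 q [-0.84  0.39  0.01 -0.   -1.19 -0.26]
shift mm [-489.6  439.7   51.1] turn deg [ 1.000e-01  8.000e-02 -8.513e+01]
```

Call:
drive_tool --increments '[[0.765,[-0.034,0.03,0],[0,0,-6]],[0.765,[-0.068,0.06,0],[0,0,-12]],[0.765,[-0.102,0.09,0],[0,0,-18]],[0.765,[-0.136,0.12,0],[0,0,-24]],[0.765,[-0.17,0.15,0],[0,0,-30]]]'

```text
clock: 0.6
ee_pos: [0.3671, -0.3444, 0.201]
eef_rot: [-0.0, -0.479, 0.878, 0.0]
ft_force: [0.7, 0.6, 0.2]
finger_gap: 0.765
```

```bash
python3 -c "
from go import *
tell(w([-.0615,-.0154,.18]),8)"
```

```text
t 0.6 tcp [ 0.3671 -0.3444  0.201 ] F [0.66 0.65 0.16] gap 0.765 q [-0.43  0.18 -0.28 -0.   -1.11 -0.14]
shift mm [-420.7   89.    21.1] turn deg [ 3.00e-02  2.00e-02 -5.49e+01]
```

Call:
drive_tool --increments '[[0.765,[-0.045,0.01,0],[0,0,-6]],[0.765,[-0.09,0.02,0],[0,0,-12]],[0.765,[-0.135,0.03,0],[0,0,-18]],[0.765,[-0.18,0.04,0],[0,0,-24]],[0.765,[-0.22,0.05,0],[0,0,-30]]]'

```text
clock: 1.1
ee_pos: [0.4451, -0.1324, 0.2012]
eef_rot: [0.0, -0.69, 0.724, 0.0]
ft_force: [1.8, -0.3, -0.7]
finger_gap: 0.768
```

```bash
python3 -c "
from go import *
tell(w([-.0615,-.0154,.18]),8)"
```

```text
t 1.1 tcp [ 0.4451 -0.1324  0.2012] F [ 1.8  -0.3  -0.73] gap 0.768 q [ 0.06  0.11 -0.37 -0.   -1.09 -0.11]
shift mm [-193.3  -65.9   21.2] turn deg [ 0.000e+00  1.000e-02 -2.484e+01]
```

Call:
drive_tool --increments '[[0.765,[-0.045,-0.015,0],[0,0,-6]],[0.765,[-0.09,-0.03,0],[0,0,-12]],[0.765,[-0.135,-0.046,0.005],[0,0,-18]],[0.765,[-0.17,-0.058,0.015],[0,0,-24]],[0.765,[-0.1933,-0.0659,0.021],[0,0,-24.84]]]'

```text
clock: 1.6
ee_pos: [0.5211, 0.0575, 0.1792]
eef_rot: [0.0, 0.829, -0.559, -0.0]
ft_force: [0.5, -0.6, 0.8]
finger_gap: 0.766
```

Call:
drive_tool --increments '[[0.765,[0,0,0.02],[0,0,0]],[0.765,[0,0,0.04],[0,0,0]],[0.765,[0,0,0.055],[0,0,0]],[0.765,[0,0,0.055],[0,0,0]]]'

```text
clock: 2.0
ee_pos: [0.519, 0.0546, 0.1228]
eef_rot: [0.002, 0.828, -0.561, -0.002]
ft_force: [0.6, -0.2, 0.2]
finger_gap: 0.764
```

```bash
python3 -c "
from go import *
import pickle
tell(w([-.0615,-.0154,.18]),8)
t=optics.capture('top');s=optics.capture('scene')
pickle.dump((t,s),open('1.pkl','wb'))
a=cv2.resize(t['color'][110:240,150:300],(600,520),interpolation=2)
b=cv2.resize(s['color'][120:290,190:330],None,fx=3.5,fy=3.5,interpolation=2)
cv2.imwrite('pics/t2.png',cv2.resize(a,(400,347)));cv2.imwrite('pics/s2.png',b)
h=347; c=np.zeros((595,800,3),np.uint8);c[:347,:400]=cv2.resize(a,(400,347));b2=cv2.resize(b,(400,486));c[:486,400:]=b2;cv2.imwrite('pics/c2.png',c)"
```

```text
t 2.0 tcp [0.519  0.0546 0.1228] F [ 0.58 -0.17  0.22] gap 0.764 q [ 0.42  0.29 -0.35 -0.   -0.94 -0.03]
shift mm [ -2.3  -1.9 -57.3] turn deg [ 0.35  0.03 -0.3 ]
```

View pics/c2.png

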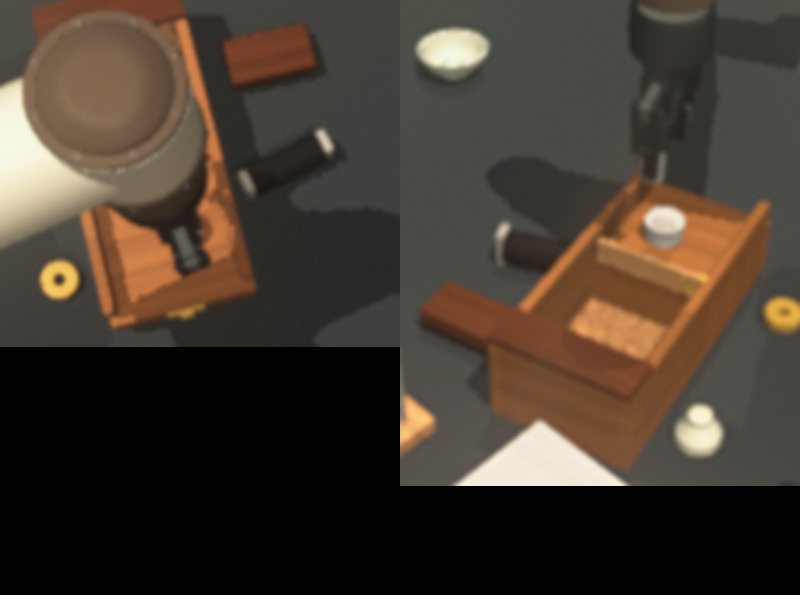

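The left view shows the hand over the tin and nothing disturbed. The right view shows one fingertip at about (655,178), above the ledge and still clear of the box, with the tin at (664,226). I'll check the tip position against the calibration.

```bash
python3 -c "
from go import *
import pickle
t,s=pickle.load(open('1.pkl','rb'))
tell(w([-.0615,-.0154,.09]),8)
st,R=cur(); 
for sg in(-1,1):
  for off in(.0325,.047):
    p=st['ee_pos']+R.apply([0,sg*off,-.009]); u=proj(s,p); print(sg,off,u,'crop',400+(u[0]-190)*2.858,(u[1]-120)*2.858)
# tin detect in scene
im=s['color'].astype(int);sat=im.max(2)-im.min(2);m=((sat<45)&(im.min(2)>110)).astype(np.uint8)[185:220,265:300].copy()
n,l,a,c=cv2.connectedComponentsWithStats(m);print(a,c+[265,185])
"
```

```text
t 2.1 tcp [0.5211 0.055  0.1254] F [ 0.68 -1.14 -0.01] gap 0.765 q [ 0.42  0.29 -0.35  0.   -0.94 -0.03]
shift mm [-2.6 -0.2 35.4] turn deg [ 0.03 -0.02 -0.27]
-1 0.0325 [277.32805693 189.96504981] crop 649.5835867076365 199.96011234618337
-1 0.047 [275.53973237 193.13557359] crop 644.4725551270615 209.02146933241374
1 0.0325 [284.94035946 176.45947296] crop 671.3395473328735 161.36117373235632
1 0.047 [286.55311357 173.5961341 ] crop 675.9487985841079 153.17775124520517
[[   0    0   35   35 1091]
 [  11    7   13   14  134]] [[281.95508708 202.40146654]
 [282.36567164 198.73134328]]
```

Call:
drive_tool --increments '[[0.765,[-0.002,-0.002,0.015],[0.35,0,-0.3]],[0.765,[-0.002,-0.002,0.033],[0.35,0,-0.3]],[0.765,[-0.002,-0.002,0.033],[0.35,0,-0.3]]]'

```text
clock: 2.4
ee_pos: [0.521, 0.0573, 0.0914]
eef_rot: [-0.001, 0.829, -0.559, 0.001]
ft_force: [-0.7, 0.2, 0.1]
finger_gap: 0.76
```

```bash
python3 -c "
from go import *
import pickle
tell(w([-.0615,-.0154,.061]),8)
s=optics.capture('scene');pickle.dump(s,open('2.pkl','wb'))
b=cv2.resize(s['color'][130:230,240:330],None,fx=6,fy=6,interpolation=2)
st,R=cur()
for sg in(-1,1):
  for off in(.0325,.047):
   for z in (0,-.009):
    p=st['ee_pos']+R.apply([0,sg*off,z]); u=(proj(s,p)+.5-[240,130])*6
    cv2.circle(b,tuple(int(k) for k in u),3,(0,0,255) if sg<0 else (0,255,0),1 if z else -1)
cv2.imwrite('pics/c3.png',b)"
```

```text
t 2.4 tcp [0.521  0.0573 0.0914] F [-0.69  0.23  0.09] gap 0.76 q [ 0.42  0.32 -0.39 -0.   -0.85 -0.03]
shift mm [-0.5  0.8 30.4] turn deg [-0.19  0.02 -0.01]
```

View pics/c3.png

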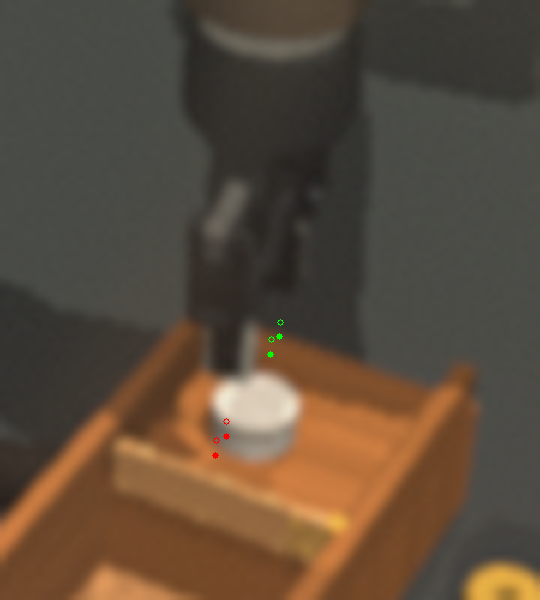

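```bash
python3 -c "
from go import *
import pickle
s=pickle.load(open('scene0.pkl','rb'))
b=cv2.resize(s['color'][0:100,160:240],None,fx=6,fy=6,interpolation=2)
R=Ro.from_quat([-.23315,.97244,.00095,-.00028]);e=np.array([.28325,-.55648,.20033])
for sg in(-1,1):
  for off in(.0425,.057):
   for z in (0,-.013):
    u=(proj(s,e+R.apply([0,sg*off,z]))+.5-[160,0])*6
    cv2.circle(b,tuple(int(k) for k in u),3,(0,0,255) if sg<0 else (0,255,0),1 if z else -1)
# also current: body points
cv2.imwrite('pics/c4.png',b)"
```

```text
(no output)
```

View pics/c4.png

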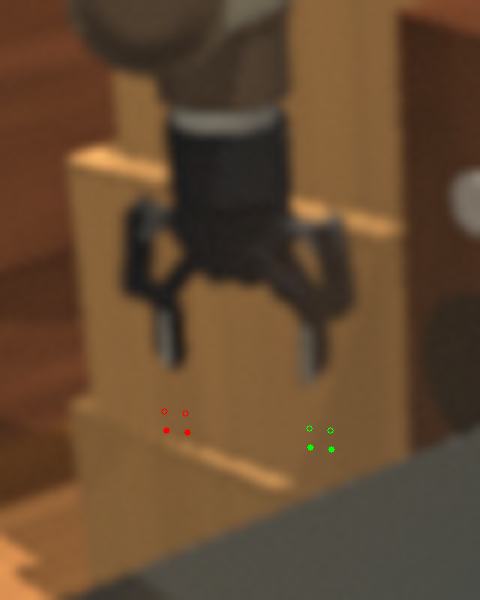

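```bash
python3 -c "
from go import *
import pickle
from fit import S,T
s=pickle.load(open('scene0.pkl','rb'));t=pickle.load(open('top0.pkl','rb'))
f=lambda c,p,o,k:((proj(c,p)+.5-o)*k-.5).round(0)
so,to=np.array([190,170]),np.array([155,95])
print('rear L bottom (397,572)',f(s,w([.17,.07,0]),so,5),'top(400,445)',f(s,w([.17,.07,.1]),so,5))
print('front L wall top (640,103)',f(s,w([-.14,.07,.092]),so,5),'R wall (435,35)',f(s,w([-.14,-.07,.092]),so,5))
print('top front (138,533),(350,478)',f(t,w([-.14,.07,.092]),to,4),f(t,w([-.14,-.07,.092]),to,4))
print('base (560,225)/800',proj(s,[0,0,0])*800/512)
p1,d1=ray(t,*T(250,399));p2,d2=ray(s,*S(463,132));A=np.c_[d1,-d2];x=np.linalg.lstsq(A,p2-p1,rcond=None)[0];print('tin top tri',p1+d1*x[0],p2+d2*x[1])
"
```

```text
rear L bottom (397,572) [395. 577.] top(400,445) [401. 445.]
front L wall top (640,103) [652.  99.] R wall (435,35) [436.  26.]
top front (138,533),(350,478) [140. 550.] [364. 491.]
base (560,225)/800 [559.45150298 224.21682899]
tin top tri [0.5161363  0.05566085 0.08531924] [0.51523601 0.05684607 0.08528967]
```

Call:
drive_tool --increments '[[0.765,[0,0,0.008],[0,0,0]],[0.765,[0,0,0.016],[0,0,0]],[0.765,[0,0,0.024],[0,0,0]],[0.765,[0,0,0.024],[0,0,0]]]'

```text
clock: 2.85
ee_pos: [0.5213, 0.0574, 0.0671]
eef_rot: [-0.002, 0.83, -0.558, 0.001]
ft_force: [0.1, -0.0, -0.1]
finger_gap: 0.766
```

```bash
python3 -c "
from go import *
import pickle
tell(w([-.0615,-.0154,.061]),8)
s=optics.capture('scene');t=optics.capture('top');pickle.dump((t,s),open('3.pkl','wb'))
b=cv2.resize(s['color'][150:230,240:330],None,fx=6,fy=6,interpolation=2)
cv2.imwrite('pics/c5.png',b)"
```

```text
t 2.85 tcp [0.5213 0.0574 0.0671] F [ 0.14 -0.05 -0.05] gap 0.766 q [ 0.42  0.36 -0.42 -0.   -0.79 -0.03]
shift mm [-0.5  1.   6.1] turn deg [-0.2   0.01  0.  ]
```

View pics/c5.png

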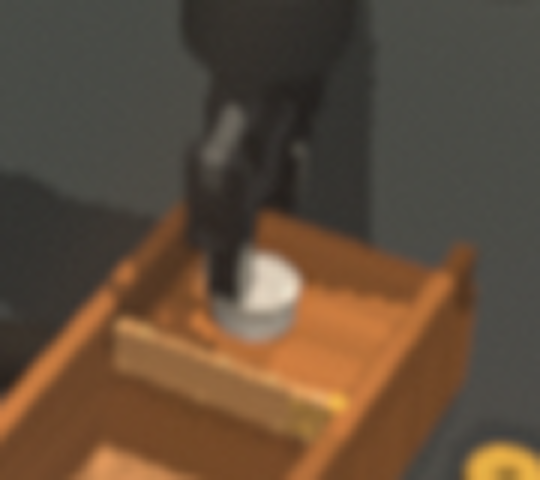

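The fingertip now shows at (226,300) in front of the tin's left part, and the flap is still shut. I'll work out its height.

```bash
python3 -c "
from go import *
import pickle
t,s=pickle.load(open('3.pkl','rb'))
st,R=cur()
for off in(-.02,-.03,-.04,-.047):
  for z in (.062,.07,.08,.09,.1):
    p=st['ee_pos']+R.apply([0,off,0]);p[2]=z; print(off,z,((proj(s,p)+.5-[240,150])*6).round(0))
"
```

```text
-0.02 0.062 [232. 350.]
-0.02 0.07 [233. 337.]
-0.02 0.08 [234. 321.]
-0.02 0.09 [235. 305.]
-0.02 0.1 [236. 288.]
-0.03 0.062 [225. 363.]
-0.03 0.07 [226. 350.]
-0.03 0.08 [227. 334.]
-0.03 0.09 [228. 318.]
-0.03 0.1 [229. 301.]
-0.04 0.062 [218. 376.]
-0.04 0.07 [219. 363.]
-0.04 0.08 [220. 347.]
-0.04 0.09 [221. 331.]
-0.04 0.1 [221. 315.]
-0.047 0.062 [213. 386.]
-0.047 0.07 [214. 373.]
-0.047 0.08 [215. 357.]
-0.047 0.09 [216. 340.]
-0.047 0.1 [216. 324.]
```

```bash
python3 -c "
from go import *
import pickle
t,s=pickle.load(open('3.pkl','rb'))
st,R=cur()
b=cv2.resize(t['color'][150:240,180:290],None,fx=6,fy=6,interpolation=2)
b=np.clip(b.astype(float)*1.7,0,255).astype(np.uint8)
for off,col in((-.04,(0,0,255)),(.04,(0,255,0)),(.055,(255,255,0))):
  for z in (.07,.1,.14):
    p=st['ee_pos']+R.apply([0,off,0]);p[2]=z; u=(proj(t,p)+.5-[180,150])*6;cv2.circle(b,tuple(int(k) for k in u),3,col,1)
cv2.imwrite('pics/c6.png',b)
"
```

```text
(no output)
```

View pics/c6.png

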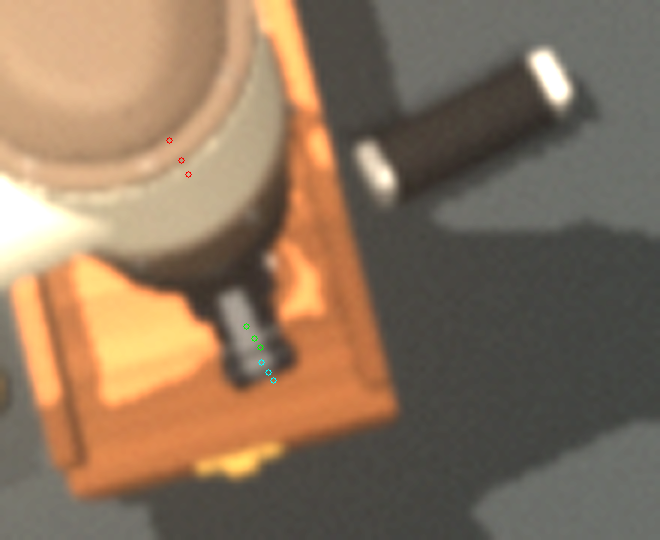

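Viewed 9 pictures so far. The top view puts the fingers laterally where I expect, with the rear knuckle at (258,375). The scene view shows the tips near z=0.10, higher than the reported TCP. So I'll descend by feel, in small steps.

Call:
drive_tool --increments '[[0.765,[0,0,0.005],[0,0,0]],[0.765,[0,0,0.009],[0,0,0]],[0.765,[0,0,0.011],[0,0,0]],[0.765,[0,0,0.013],[0,0,0]]]'

```text
clock: 3.35
ee_pos: [0.5222, 0.0577, 0.0551]
eef_rot: [-0.002, 0.83, -0.558, 0.002]
ft_force: [-0.1, -0.1, 0.1]
finger_gap: 0.767
```

Call:
drive_tool --increments '[[0.765,[0,0,0.001],[0,0,0]],[0.765,[0,0,0.002],[0,0,0]],[0.765,[0,0,0.003],[0,0,0]]]'

```text
clock: 3.65
ee_pos: [0.5224, 0.0578, 0.0523]
eef_rot: [-0.003, 0.83, -0.558, 0.002]
ft_force: [-0.2, -0.2, -0.1]
finger_gap: 0.765
```

Call:
drive_tool --increments '[[0.765,[0,0,0.001],[0,0,0]],[0.765,[0,0,0.002],[0,0,0]],[0.765,[0,0,0.003],[0,0,0]]]'

```text
clock: 3.95
ee_pos: [0.5223, 0.0578, 0.0493]
eef_rot: [-0.003, 0.83, -0.558, 0.002]
ft_force: [-0.3, 0.5, 0.2]
finger_gap: 0.764
```

Call:
drive_tool --increments '[[0.765,[0,0,0.001],[0,0,0]],[0.765,[0,0,0.002],[0,0,0]],[0.765,[0,0,0.003],[0,0,0]]]'

```text
clock: 4.25
ee_pos: [0.5223, 0.0578, 0.0462]
eef_rot: [-0.002, 0.83, -0.558, 0.002]
ft_force: [-1.0, -0.3, 0.2]
finger_gap: 0.768
```

Call:
drive_tool --increments '[[0.765,[0,0,0.001],[0,0,0]],[0.765,[0,0,0.002],[0,0,0]],[0.765,[0,0,0.003],[0,0,0]]]'

```text
clock: 4.55
ee_pos: [0.5224, 0.0578, 0.0432]
eef_rot: [-0.003, 0.83, -0.558, 0.002]
ft_force: [0.3, -0.6, 0.2]
finger_gap: 0.767
```

```bash
python3 -c "
from go import *
import pickle
tell(w([-.0615,-.0154,.061]),8)
t0,s0=pickle.load(open('3.pkl','rb'))
s=optics.capture('scene')
st,R=cur()
# dark column profile along finger A: last dark row per column
for nm,c in(('before',s0),('now',s)):
  g=c['color'].max(2); out=[]
  for u in range(272,284):
    col=g[170:225,u]; k=np.where(col<70)[0]; out.append((u,170+k.max() if len(k) else None))
  print(nm,out)
for off in(-.0325,-.047):
  for z in(.062,.07,.08,.09):
    p=st['ee_pos']+R.apply([0,off,0]);p[2]=z;print(off,z,proj(s,p).round(1))
"
```

```text
t 4.55 tcp [0.5224 0.0578 0.0432] F [ 0.33 -0.57  0.2 ] gap 0.767 q [ 0.42  0.39 -0.44  0.   -0.73 -0.03]
shift mm [ -0.5   2.  -17.8] turn deg [-0.35  0.    0.01]
before [(272, np.int64(191)), (273, np.int64(191)), (274, np.int64(191)), (275, np.int64(198)), (276, np.int64(198)), (277, np.int64(198)), (278, np.int64(199)), (279, np.int64(193)), (280, np.int64(190)), (281, np.int64(189)), (282, np.int64(185)), (283, np.int64(184))]
now [(272, np.int64(197)), (273, np.int64(197)), (274, np.int64(199)), (275, np.int64(205)), (276, np.int64(205)), (277, np.int64(205)), (278, np.int64(204)), (279, np.int64(198)), (280, np.int64(196)), (281, np.int64(193)), (282, np.int64(191)), (283, np.int64(190))]
-0.0325 0.062 [276.7 210.5]
-0.0325 0.07 [276.9 208.4]
-0.0325 0.08 [277.  205.7]
-0.0325 0.09 [277.2 203. ]
-0.047 0.062 [275.  213.8]
-0.047 0.07 [275.1 211.7]
-0.047 0.08 [275.3 209. ]
-0.047 0.09 [275.4 206.2]
```

Call:
drive_tool --increments '[[0.765,[0,0,0.002],[0,0,0]],[0.765,[0,0,0.004],[0,0,0]],[0.765,[0,0,0.006],[0,0,0]],[0.765,[0,0,0.006],[0,0,0]]]'

```text
clock: 5.0
ee_pos: [0.5221, 0.0577, 0.0369]
eef_rot: [-0.002, 0.83, -0.558, 0.001]
ft_force: [-0.2, -0.2, 0.3]
finger_gap: 0.764
```

Call:
drive_tool --increments '[[0.765,[0,0,0.001],[0,0,0]],[0.765,[0,0,0.002],[0,0,0]],[0.765,[0,0,0.003],[0,0,0]]]'

```text
clock: 5.3
ee_pos: [0.5224, 0.0578, 0.0343]
eef_rot: [-0.003, 0.83, -0.558, 0.002]
ft_force: [-0.5, 0.1, -0.3]
finger_gap: 0.767
```

Call:
drive_tool --increments '[[0.765,[0,0,0.001],[0,0,0]],[0.765,[0,0,0.002],[0,0,0]],[0.765,[0,0,0.002],[0,0,0]]]'

```text
clock: 5.6
ee_pos: [0.5223, 0.0578, 0.0321]
eef_rot: [-0.002, 0.83, -0.558, 0.002]
ft_force: [0.3, 0.4, 0.5]
finger_gap: 0.762
```

```bash
python3 -c "
from go import *
import pickle
tell(w([-.0615,-.0154,.061]),8)
s=optics.capture('scene');pickle.dump(s,open('4.pkl','wb'))
g=s['color'].max(2); out=[]
for u in range(272,284):
    col=g[170:225,u]; k=np.where(col<70)[0]; out.append((u,int(170+k.max()) if len(k) else None))
print(out)
cv2.imwrite('pics/c7.png',cv2.resize(s['color'][150:230,240:330],None,fx=6,fy=6,interpolation=2))
"
```

```text
t 5.6 tcp [0.5223 0.0578 0.0321] F [0.27 0.43 0.47] gap 0.762 q [ 0.42  0.41 -0.45  0.   -0.71 -0.03]
shift mm [ -0.5   1.9 -28.9] turn deg [-0.33  0.    0.02]
[(272, 200), (273, 200), (274, 206), (275, 206), (276, 207), (277, 207), (278, 207), (279, 201), (280, 199), (281, 194), (282, 192), (283, 191)]
```

View pics/c7.png

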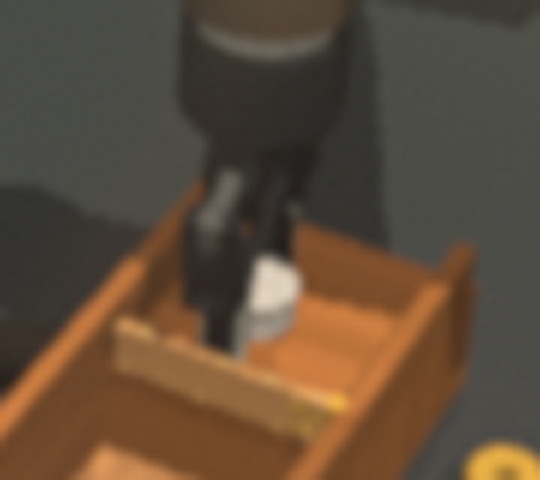

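Tip A is at about (225,350), just above and in front of the still-shut flap's top edge, with the tin behind it at (272,300). I estimate the tip at z≈0.072. I'll go slightly lower, then push along tool -y.

Call:
drive_tool --increments '[[0.765,[0,0,0.001],[0.3,0,0]],[0.765,[0,0,0.002],[0.3,0,0]],[0.765,[0,0,0.003],[0.3,0,0]],[0.765,[0,0,0.003],[0.3,0,0]]]'

```text
clock: 6.05
ee_pos: [0.5223, 0.0578, 0.0292]
eef_rot: [-0.005, 0.83, -0.558, 0.003]
ft_force: [-0.3, -0.2, 0.6]
finger_gap: 0.767
```

Call:
drive_tool --increments '[[0.765,[0,-0.004,0],[0,0,0]],[0.765,[0,-0.008,0],[0,0,0]],[0.765,[0,-0.012,0],[0,0,0]],[0.765,[0,-0.016,0],[0,0,0]],[0.765,[0,-0.02,0],[0,0,0]]]'

```text
clock: 6.55
ee_pos: [0.5409, 0.0653, 0.0294]
eef_rot: [-0.004, 0.83, -0.558, 0.003]
ft_force: [-0.5, -0.9, 0.0]
finger_gap: 0.766
```

Call:
drive_tool --increments '[[0.765,[0,-0.004,0],[0,0,0]],[0.765,[0,-0.008,0],[0,0,0]],[0.765,[0,-0.012,0],[0,0,0]],[0.765,[0,-0.016,0],[0,0,0]],[0.765,[0,-0.02,0],[0,0,0]]]'

```text
clock: 7.05
ee_pos: [0.5597, 0.073, 0.0297]
eef_rot: [-0.005, 0.83, -0.558, 0.003]
ft_force: [-1.3, 0.1, -0.9]
finger_gap: 0.766
```

```bash
python3 -c "
from go import *
import pickle
tell(w([-.0615,-.0154,.061]),8)
s=optics.capture('scene');pickle.dump(s,open('5.pkl','wb'))
cv2.imwrite('pics/c8.png',cv2.resize(s['color'][150:250,230:330],None,fx=6,fy=6,interpolation=2))
"
```

```text
t 7.05 tcp [0.5597 0.073  0.0297] F [-1.25  0.06 -0.87] gap 0.766 q [ 0.42  0.46 -0.36  0.   -0.74 -0.03]
shift mm [ -0.5  42.1 -31.8] turn deg [-0.63  0.    0.02]
```

View pics/c8.png

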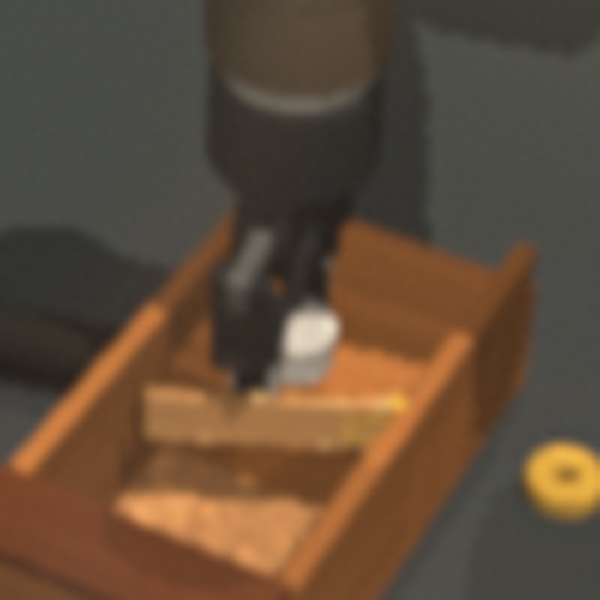

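Viewed 11 so far. Tip A at (250,385) holds the flap part open, and the tin at (313,333) is being pushed and is well clear of the flap. I'll carry on.

Call:
drive_tool --increments '[[0.765,[0,-0.004,0],[0,0,0]],[0.765,[0,-0.008,0],[0,0,0]],[0.765,[0,-0.012,0],[0,0,0]],[0.765,[0,-0.015,0],[0,0,0]],[0.765,[0,-0.015,0],[0,0,0]]]'

```text
clock: 7.6
ee_pos: [0.574, 0.0787, 0.03]
eef_rot: [-0.005, 0.83, -0.558, 0.003]
ft_force: [-1.3, -0.1, 0.3]
finger_gap: 0.767
```

```bash
cat > tin.py <<'E'
from go import *
import pickle
def tob(q): c,n=np.cos(P[2]),np.sin(P[2]); d=np.asarray(q)[:2]-P[:2]; return np.array([c*d[0]+n*d[1],-n*d[0]+c*d[1]])
def tin(s,z=.082):
    im=s["color"].astype(int);sat=im.max(2)-im.min(2);m=((sat<45)&(im.min(2)>105)).astype(np.uint8); R=np.zeros_like(m);R[190:260,255:305]=m[190:260,255:305]
    n,l,a,c=cv2.connectedComponentsWithStats(R); k=1+a[1:,4].argmax() if n>1 else 0; x,y,ww,h,ar=a[k]
    # top: right edge is visible, use top-face right extreme
    vs,us=np.where(l==k); ur=us.max()+.5; vr=vs[us==us.max()].mean()
    print("bbox",a[k],"cent",c[k],"centroid box",tob(onz(s,*c[k],z)),"right extreme",ur,vr, tob(onz(s,ur,vr,z)))
E
python3 -c "
from tin import *
tell(w([0,0,.06]),8)
tin(pickle.load(open('4.pkl','rb')));tin(pickle.load(open('5.pkl','rb')))
s=optics.capture('scene');pickle.dump(s,open('6.pkl','wb'));tin(s)
"
```

```text
t 7.6 tcp [0.574  0.0787 0.03  ] F [-1.35 -0.08  0.34] gap 0.767 q [ 0.42  0.48 -0.33  0.   -0.75 -0.03]
shift mm [ -7.3  -5.5 -29.9] turn deg [-0.69 -0.01  0.02]
bbox [281 193   9  13  85] cent [284.61176471 199.12941176] centroid box [-0.06115407 -0.00434275] right extreme 289.5 197.0 [-0.07651409  0.00360849]
bbox [277 201   9  13  91] cent [280.67032967 207.05494505] centroid box [-0.02538164  0.00114915] right extreme 285.5 204.5 [-0.04169847  0.00801454]
bbox [275 205   9  13  94] cent [278.77659574 210.44680851] centroid box [-0.01027526  0.00293619] right extreme 283.5 208.0 [-0.02577468  0.00969089]
```

Call:
drive_tool --increments '[[0.765,[0,-0.004,0],[0,0,0]],[0.765,[0,-0.008,0],[0,0,0]],[0.765,[0,-0.012,0],[0,0,0]],[0.765,[0,-0.016,0],[0,0,0]],[0.765,[0,-0.02,0],[0,0,0]]]'

```text
clock: 8.15
ee_pos: [0.5922, 0.0862, 0.0302]
eef_rot: [-0.005, 0.83, -0.558, 0.003]
ft_force: [-1.0, -0.9, 0.9]
finger_gap: 0.766
```

```bash
python3 -c "
from tin import *
tell(w([0,0,.06]),8)
s=optics.capture('scene');pickle.dump(s,open('7.pkl','wb'));tin(s)
"
```

```text
t 8.15 tcp [0.5922 0.0862 0.0302] F [-1.04 -0.94  0.89] gap 0.766 q [ 0.42  0.51 -0.28  0.   -0.78 -0.03]
shift mm [ -7.2  14.1 -30. ] turn deg [-0.64 -0.    0.02]
bbox [272 209  10  13  95] cent [276.51578947 215.03157895] centroid box [0.00929051 0.00600362] right extreme 281.5 213.0 [-0.0047304   0.01405801]
```

Call:
drive_tool --increments '[[0.765,[0,-0.004,0],[0,0,0]],[0.765,[0,-0.007,0],[0,0,0]],[0.765,[0,-0.01,0],[0,0,0]],[0.765,[0,-0.01,0],[0,0,0]]]'

```text
clock: 8.6
ee_pos: [0.6021, 0.0901, 0.0304]
eef_rot: [-0.005, 0.83, -0.558, 0.004]
ft_force: [-0.2, -1.2, 0.3]
finger_gap: 0.766
```

```bash
python3 -c "
from tin import *
tell(w([0,0,.06]),8)
s=optics.capture('scene');pickle.dump(s,open('8.pkl','wb'));tin(s)
"
```

```text
t 8.6 tcp [0.6021 0.0901 0.0304] F [-0.18 -1.17  0.28] gap 0.766 q [ 0.41  0.52 -0.25  0.   -0.79 -0.03]
shift mm [ -7.3  24.7 -29.9] turn deg [-0.72 -0.01  0.03]
bbox [270 220   7   5  20] cent [272.6  221.95] centroid box [0.03856858 0.00933442] right extreme 276.5 221.0 [0.03014756 0.01664943]
```

Call:
drive_tool --increments '[[0.765,[0,-0.003,0],[0,0,0]],[0.765,[0,-0.003,0],[0,0,0]],[0.765,[0,-0.003,0],[0,0,0]]]'

```text
clock: 8.95
ee_pos: [0.6043, 0.091, 0.0304]
eef_rot: [-0.005, 0.83, -0.558, 0.003]
ft_force: [0.4, -1.6, -0.7]
finger_gap: 0.762
```

```bash
python3 -c "
from tin import *
tell(w([0,0,.06]),8)
s=optics.capture('scene');pickle.dump(s,open('9.pkl','wb'));tin(s)
t=optics.capture('top')
a=[]
for f in ('7','8','9'): a.append(cv2.resize(pickle.load(open(f+'.pkl','rb'))['color'][170:260,235:315],(260,292),interpolation=2))
b=cv2.resize(t['color'][100:200,160:260],(292,292),interpolation=2)
cv2.imwrite('pics/c9.png',np.vstack([np.hstack(a[:2]),np.hstack([a[2],b[:,:260]])]))
"
```

```text
t 8.95 tcp [0.6043 0.091  0.0304] F [ 0.36 -1.57 -0.72] gap 0.762 q [ 0.41  0.52 -0.24  0.   -0.79 -0.03]
shift mm [ -7.3  27.1 -29.9] turn deg [-0.68 -0.01  0.02]
bbox [270 220   7   6  24] cent [272.41666667 222.08333333] centroid box [0.03926497 0.00914916] right extreme 276.5 222.0 [0.03357386 0.01840652]
```

View pics/c9.png

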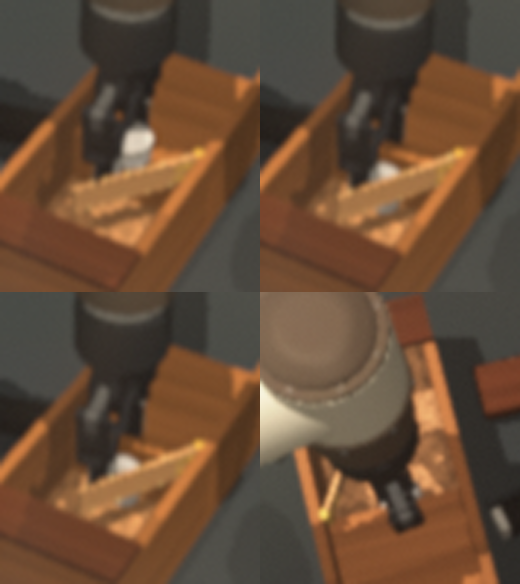

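All 12 pictures used. In the panels the tin was at (135,145) on the sill, then dropped behind the flap line to (127,465), and the flap is wide open. I'll check numerically that it really dropped by backing off a little with the flap still held.

Call:
drive_tool --increments '[[0.765,[0,0.004,0],[0,0,0]],[0.765,[0,0.008,0],[0,0,0]],[0.765,[0,0.012,0],[0,0,0]],[0.765,[0,0.016,0],[0,0,0]],[0.765,[0,0.016,0],[0,0,0]]]'

```text
clock: 9.55
ee_pos: [0.5883, 0.0846, 0.0302]
eef_rot: [-0.004, 0.83, -0.558, 0.003]
ft_force: [-1.0, 0.1, 0.5]
finger_gap: 0.768
```

```bash
python3 -c "
from tin import *
tell(w([0,0,.06]),8)
def ij(s,u,v,x):
    o,d=ray(s,u,v); a=tob(o);b=tob(o+d)-a; k=(x-a[0])/b[0]; return round(o[2]+d[2]*k,4), round(a[1]+b[1]*k,4)
s=optics.capture('scene');t=optics.capture('top');pickle.dump((t,s),open('10.pkl','wb'))
for q in(pickle.load(open('9.pkl','rb')),s):
    tin(q); im=q['color'].astype(int);m=((im.max(2)-im.min(2)<45)&(im.min(2)>105))
    for v in range(212,230): print(v,''.join('#' if m[v,u] else '.' for u in range(258,300)))
for x in(0,.01,.02,.03,.04): print(x,'top',ij(s,272.4,219.5,x),'bot',ij(s,272.4,225,x))
"
```

```text
t 9.55 tcp [0.5883 0.0846 0.0302] F [-1.01  0.14  0.48] gap 0.768 q [ 0.42  0.5  -0.29  0.   -0.77 -0.03]
shift mm [ -7.2   9.9 -29.9] turn deg [-0.6   0.01  0.01]
bbox [270 220   7   6  24] cent [272.41666667 222.08333333] centroid box [0.03926497 0.00914916] right extreme 276.5 222.0 [0.03357386 0.01840652]
212 ..........................................
213 ..........................................
214 ..........................................
215 ..........................................
216 ..........................................
217 ..........................................
218 ..........................................
219 ..........................................
220 .............###..........................
221 .............#####........................
222 ............#######.......................
223 ............######........................
224 ............##............................
225 ............#.............................
226 ..........................................
227 ..........................................
228 .................................
[... 825 characters left out ...]
....................................
226 ..........................................
227 ..........................................
228 ..........................................
229 ..........................................
0 top (np.float64(0.0502), np.float64(-0.0101)) bot (np.float64(0.0294), np.float64(-0.0093))
0.01 top (np.float64(0.0607), np.float64(-0.0053)) bot (np.float64(0.0401), np.float64(-0.0045))
0.02 top (np.float64(0.0711), np.float64(-0.0005)) bot (np.float64(0.0508), np.float64(0.0003))
0.03 top (np.float64(0.0815), np.float64(0.0043)) bot (np.float64(0.0615), np.float64(0.0051))
0.04 top (np.float64(0.092), np.float64(0.0091)) bot (np.float64(0.0722), np.float64(0.0099))
```

The tin isn't moving, and both visible patches fit it standing or leaning in the well (top at or below about 0.055, under the flap's 0.064 lower edge). I'll back out so the flap closes with the finger.

Call:
drive_tool --increments '[[0.765,[0,0.006,0],[0,0,0]],[0.765,[0,0.012,0],[0,0,0]],[0.765,[0,0.018,0],[0,0,0]],[0.765,[0,0.024,0],[0,0,0]],[0.765,[0,0.03,0],[0,0,0]]]'

```text
clock: 10.15
ee_pos: [0.5607, 0.0734, 0.0298]
eef_rot: [-0.005, 0.83, -0.558, 0.003]
ft_force: [-0.7, -1.1, 0.8]
finger_gap: 0.76
```

Call:
drive_tool --increments '[[0.765,[0,0.007,0],[0,0,0]],[0.765,[0,0.014,0],[0,0,0]],[0.765,[0,0.021,0],[0,0,0]],[0.765,[0,0.028,0],[0,0,0]],[0.765,[0,0.035,0],[0,0,0]]]'

```text
clock: 10.65
ee_pos: [0.5286, 0.0604, 0.0295]
eef_rot: [-0.005, 0.83, -0.558, 0.003]
ft_force: [-0.9, 0.3, -0.2]
finger_gap: 0.766
```

Call:
drive_tool --increments '[[0.765,[0,0.005,0],[0,0,0]],[0.765,[0,0.005,-0.02],[0,0,0]],[0.765,[0,0.005,-0.05],[0,0,0]],[0.765,[0,0.005,-0.09],[0,0,0]],[0.765,[0,0.005,-0.13],[0,0,0]]]'

```text
clock: 11.15
ee_pos: [0.5224, 0.0578, 0.1605]
eef_rot: [-0.004, 0.83, -0.558, 0.003]
ft_force: [0.5, 0.9, 0.6]
finger_gap: 0.764
```

Call:
drive_tool --increments '[[0.765,[0,0.03,-0.03],[0,0,0]],[0.765,[0,0.07,-0.06],[0,0,0]],[0.765,[0,0.11,-0.06],[0,0,0]],[0.765,[0,0.12,-0.06],[0,0,0]],[0.765,[0,0.12,-0.06],[0,0,0]]]'

```text
clock: 11.65
ee_pos: [0.41, 0.0121, 0.2184]
eef_rot: [-0.006, 0.83, -0.558, 0.004]
ft_force: [0.5, 0.8, 0.5]
finger_gap: 0.765
```

```bash
python3 -c "
from tin import *
tell(w([0,0,.06]),8)
s=optics.capture('scene');t=optics.capture('top');pickle.dump((t,s),open('11.pkl','wb'))
s0=pickle.load(open('scene0.pkl','rb'));t0=pickle.load(open('top0.pkl','rb'))
# changed regions vs start
for n,a,b in(('top',t0,t),('scene',s0,s)):
    d=(cv2.absdiff(a['color'],b['color']).max(2)>45).astype(np.uint8)
    k,l,st,c=cv2.connectedComponentsWithStats(d)
    print(n,[(st[i].tolist()) for i in range(1,k) if st[i][4]>8])
im=t['color'].astype(int);m=((im.max(2)-im.min(2)<45)&(im.min(2)>100))
for v in range(120,215,1):
    r=''.join('#' if m[v,u] else '.' for u in range(170,245))
    if '#' in r: print(v,r)
# flap line: expected shut edge points in both views
for c,c0,n in((t,t0,'top'),(s,s0,'scene')):
    for y in(.05,.02,-.02,-.05):
        u=proj(c,w([0,y,.088])).round().astype(int); print(n,y,u,c['color'][u[1],u[0]],c0['color'][u[1],u[0]])
"
```

```text
t 11.65 tcp [0.41   0.0121 0.2184] F [0.46 0.81 0.48] gap 0.765 q [ 0.43 -0.01 -0.45  0.   -1.12 -0.04]
shift mm [  -7.2 -180.1  160.8] turn deg [-0.75  0.01  0.01]
top [[181, 140, 15, 27, 245], [201, 164, 14, 6, 33], [191, 182, 55, 50, 1821], [16, 193, 240, 191, 18523], [183, 198, 9, 29, 100], [483, 296, 29, 61, 925], [186, 355, 33, 29, 352], [236, 356, 13, 4, 38], [208, 359, 53, 25, 738], [466, 359, 46, 25, 972], [322, 366, 37, 18, 273], [269, 373, 4, 5, 11]]
scene [[175, 0, 44, 62, 1333], [290, 0, 7, 39, 178], [338, 0, 63, 97, 2806], [291, 2, 59, 83, 2029], [413, 6, 18, 30, 178], [409, 10, 4, 3, 11], [400, 23, 12, 5, 34], [398, 28, 8, 8, 43], [395, 38, 5, 8, 19], [343, 38, 73, 89, 1513], [413, 50, 8, 17, 72], [411, 68, 6, 11, 32], [346, 72, 12, 5, 26], [391, 88, 8, 4, 19], [359, 114, 19, 17, 185], [384, 117, 4, 4, 10], [375, 121, 18, 30, 133], [334, 132, 48, 26, 568], [273, 192, 17, 15, 189], [263, 220, 18, 16, 188]]
166 ....................................######.................................
167 .................................######....................................
168 ..
[... 481 characters left out ...]
......................................................................##
208 .......#...................................................................
209 .......#...................................................................
210 .......#...................................................................
top 0.05 [185 176] [ 78 127 178] [101 165 215]
top 0.02 [197 173] [ 71 112 159] [ 93 146 201]
top -0.02 [212 169] [ 72 113 162] [ 94 146 205]
top -0.05 [224 166] [ 83 130 184] [ 94 147 204]
scene 0.05 [293 217] [ 80 134 184] [ 85 143 196]
scene 0.02 [283 213] [ 81 134 188] [ 88 144 202]
scene -0.02 [270 208] [ 76 123 176] [ 82 135 193]
scene -0.05 [260 205] [ 75 120 167] [ 76 120 168]
```

```bash
python3 -c "
from tin import *
t,s=pickle.load(open('11.pkl','rb'))
for z in(.03,.04,.05): print(z,'top patch',tob(onz(t,208,167,z)).round(4),'scene patch mid',tob(onz(s,272,228,z)).round(4),'upper',tob(onz(s,272,221.5,z)).round(4),'lower',tob(onz(s,272,235,z)).round(4))
im=s['color'].astype(int);m=((im.max(2)-im.min(2)<45)&(im.min(2)>75))
for v in range(212,242): print(v,''.join('#' if m[v,u] else '.' for u in range(255,295)))
"
```

```text
0.03 top patch [ 0.0219 -0.0077] scene patch mid [ 0.0118 -0.0044] upper [-0.0115 -0.0166] lower [0.036  0.0083]
0.04 top patch [ 0.0193 -0.0083] scene patch mid [0.021 0.   ] upper [-0.002 -0.012] lower [0.0449 0.0125]
0.05 top patch [ 0.0168 -0.0088] scene patch mid [0.0302 0.0044] upper [ 0.0075 -0.0074] lower [0.0538 0.0168]
212 ........................................
213 ........................................
214 ........................................
215 ........................................
216 ........................................
217 ........................................
218 ........................................
219 ........................................
220 ...............####.....................
221 ..............#######...................
222 .............#########..................
223 ............###########.................
224 ...........#############................
225 ..........###############...............
226 ..........###############...............
227 ..........###############...............
228 ..........###############...............
229 ..........###############...............
230 ..........###############...............
231 ...........#############................
232 ............##########..................
233 .............#########..................
234 ...............######...................
235 ........................................
236 ........................................
237 ........................................
238 ........................................
239 ........................................
240 ........................................
241 ........................................
```

```bash
python3 -c "
from h import *
print(job.close_job())"
```

```text
the job is handed in; nothing more can be done
None
```

The tin is in the well, the flap is shut, the arm has backed off, and the job is handed in; no verdict was reported.

**What I did:** With the fingers on either side of the tin, the front finger pushed the flap open and held it while the rear finger pushed the tin over the sill. I then backed out so the flap closed with the finger. The run ended at about 11.7 s of the 35 s allowed, and measured tool forces stayed at about 2 N or less.

**Last checks:**
- **Tin:** both cameras put it standing on edge just behind the sill, not lying flat. Its centre is about x 0.01–0.02 m, y −0.01 to 0 m and z 0.03–0.04 m, so it is inside the limits. The margins are thin: about 5 mm on x and 5–15 mm on height.
- **Flap:** the colours at its shut position match the start apart from shading, and it does not cover the tin in the scene view.
- **Other objects:** comparing images with the start showed no moved bystanders. The arm and its shadow still cover part of the views.

**What disagreed or was not checked:**
- **Finger height:** the fingertips stood 30–40 mm higher in the pictures than the reported tool position implied. I set their height from the camera, in small steps with force checks, and felt no contact with the ledge.
- **Flap angle and flap–tin contact:** neither was measured directly. I estimated an opening of about 0.8–1 rad from geometry and saw clear space between flap and tin in the images.

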